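# Tamp the heaped toggles level in the bin under the thread shelf

### The arm

A 7-joint arm with a two-finger parallel gripper is mounted at the origin on the work surface. World frame = base frame: x ahead of the robot, y to its left, z up, the work surface at z = 0. Lengths are in m, angles in rad, forces in N, time in s.
With the tool pointing down it reaches from about 0.425 to 0.925 m from the base axis. Payload 6.8 kg.
Tool frame: the origin (TCP) lies midway between the tips of the shut fingers; the grasp point (between the pads) lies 19 mm behind it; z points along the fingers, y is the direction in which the jaws open and shut (so a half turn about z gives the same grasp; the last joint's range is limited). The gripper opens to 85 mm and grips with 20 to 120 N. Pads are 22 mm wide; open, the fingers measure 114 mm over their backs; the gripper's body (76 mm by 85 mm) begins 54 mm behind the grasp point. The pads swing forward as they close: fully open they stand 13 mm farther back than shut.
Start: joints at [-1.396, 0.477, 0.022, 1.555, -0.011, 1.109, -0.083], TCP at [0.188, 0.648, 0.231] pointing down, gripper open.
Joint ranges: [-2.96, 2.96], [-0.34, 2.1], [-1.41, 1.46], [0.24, 2.44], [-1.37, 4.51], [0.17, 1.92], [-2.96, 2.96]. Speed limits (rad/s): [2.39, 2.39, 3.14, 3.14, 3.14, 3.14, 3.14].

### API

Orientations are given as a unit quaternion [w, x, y, z].
In Python, from station import bot, vision gives the robot as it stands.
- The arm moves only by the tool move_arm, never from a script. Its argument "increments" is text: rows parted by semicolons, each of 7 numbers parted by spaces: the opening, from 0 (shut) to 1 (fully open), then the shift along the world's x, y, z in mm, then the turn, a rotation vector about the world's x, y, z in rad. In form: grip x y z rx ry rz; .... A call has exactly 8 rows; each row shifts and turns the commanded pose from where the row before left it; what a row does not reach is not made up. A row lasts 1/8 s, in which the tool goes at most 62.5 mm and 10.7 degrees, less where a joint would pass 70% of its speed; a pose out of reach is approached as far as the arm can. A call with a gripper value outside its range is refused whole. The fingers move at their own pace and stop on an object; "newtons" is the grip in N (left out, the last holds). Time passes only in rows, so rows that do not move let the fingers close, or fill a call up. It gives the time, the measured TCP pose, the force and the opening at its end, in the units of the state.
- bot.get_obs(): the state, without advancing time (a new reading comes with each control period).
- vision.read_camera(name): name is "scene" or "top"; returns (picture, depth): 400x640x3 uint8, red, green, blue; 400x640 float32, m along the optical axis (not along the pixel's ray), 0 where there is no reading.
- vision.calibration(name): a dict with "fx", "fy", "cx", "cy" (pixels), "k1" (the pictures are not rectified: a ray, as slopes to the right and down, at radius r is drawn at 1 + k1 r^2 times it, then the intrinsics apply), "R" (3x3) and "t" (3): a world point X has camera coordinates R X + t. Camera axes: x right, y down, z forward; pixel columns grow to the right and rows downward; lengths in m; the calibration is good to about 2 mm. A picture is of the moment at which its call begins. calibration takes no time and is no camera call.
- bot.hand_in(): hands the job in, once; it reports no verdict.
The state is a dict: "t": time; "q": joint angles; "joint_vel": joint speeds; "joint_torque": joint torques, N m; "eef_pos": TCP position; "tool_rot": TCP orientation; "contact_force": force on the tool from outside, world axes, zero at the start; "torque": the same for the moment, N m; "gripper_width": opening from 0.0 (shut) to 1.0 (fully open).
Only numpy, scipy, OpenCV 4.12 (cv2) and the standard library are available. Lean on these libraries where they do the work, as an engineer would, in place of code of your own. Each camera call takes 0.05 s, during which the arm holds its last target.

### The job

Both cells of the toggle bin under the thread shelf are heaped up. Take the angled-handle tamper off its cork mat and press the toggles down with its flat foot until those in each cell lie in one level layer; press only with the tamper, never with the gripper, and leave the other things on the bench where they are. Then stand the tamper back upright on the middle of its mat and let go.

Things in the scene. Friction and masses are not known exactly. Their poses are not given: they have to be found in the camera images.
- caddy: fixed light-wood unit: toggle bin, thread shelf above it. Origin on the bench under the bin's centre; z up, open front towards -x (robot), y along the bin. Base plate x -38 to 88, y -145 to 145, 6 mm thick. Two cells side by side in y, each 58 (x) by 114 (y) mm inside, floor z 6, walls 5 mm thick, rims z 34 mm. Two shelf posts at x 61 to 79, y +-135 mm; open at the back
- cell_left (a point): centre of the floor of the left (+y) cell, at y 59.5, z 6 mm in the caddy's frame; axes as the caddy. Its four toggles fill the cell but for 12 mm in y; they stay heaped by themselves and slide apart when the top one is pressed down with some 5 to 20 N
- cell_right (a point): centre of the floor of the right (-y) cell, at y -59.5, z 6 mm in the caddy's frame; axes as the caddy. Its four toggles fill the cell but for 12 mm in y; they stay heaped by themselves and slide apart when the top one is pressed down with some 5 to 20 N
- shelf_edge (a point): middle of the shelf's lower front edge, at x -4, z 151 mm in the caddy's frame. The shelf covers x -4 to 78, y -145 to 145, z 151 to 163 mm, its spools x 29 to 61, up to z 211 mm. It hangs over the rear half of the cells: a gripper pointing straight down has no room there, lean it back towards the caddy's -x
- tamper_grip (a point): middle of the tamper's dark handle, the point to grip; 10 mm to -x and 57 mm above the centre of the foot's underside. Handle: 24 by 22 mm section (22 mm across y), leaning back 30 degrees from upright towards -x, 88 mm long, its end 94 mm over the foot's underside. Axes as the foot's (z up, not along the handle)
- tamper_foot (a point): centre of the flat underside of the tamper's foot, 46 (x) by 64 (y) by 14 mm, brass underneath; whole tamper about 0.32 kg. z up, y across; the handle is rooted near the +x side and its top leans to -x
- mat: fixed cork mat, 120 by 120 by 4 mm, on which the tamper stands; origin under its centre, on the bench
- tray: fixed green tray, 130 by 130 by 22 mm, origin under its centre (bystander)
- cone_c (a point): centre of a loose yellow thread cone, 50 mm across, 80 mm high, beside the mat (bystander)
- jar_c (a point): centre of a loose amber wax jar with brass cap, 52 mm across, 65 mm high, beside the mat (bystander)
- puck_c (a point): centre of a loose beeswax puck, 60 mm across, 24 mm high, in the tray (bystander)
- awl_c (a point): middle of a loose awl with dark wooden handle, 150 mm long (its x), 26 mm high, lying in front of the caddy (bystander)
- glue_c (a point): centre of a loose white glue bottle with orange cap, 50 mm across, 125 mm high, beside the left end of the caddy (bystander)
- toggle_l1_c (a point): centre of horn toggle 1 of the left (+y) cell, on the cell's floor; x along its length. Hexagonal, brown (number 4 pale), 50 mm long, 22 mm across flats, 26 g; lying flat its centre is 11 mm over the cell floor
- toggle_l2_c (a point): centre of horn toggle 2 of the left (+y) cell, on the cell's floor; x along its length. Hexagonal, brown (number 4 pale), 50 mm long, 22 mm across flats, 26 g; lying flat its centre is 11 mm over the cell floor
- toggle_l3_c (a point): centre of horn toggle 3 of the left (+y) cell, on the cell's floor; x along its length. Hexagonal, brown (number 4 pale), 50 mm long, 22 mm across flats, 26 g; lying flat its centre is 11 mm over the cell floor
- toggle_l4_c (a point): centre of horn toggle 4 of the left (+y) cell, heaped on top of toggles 1 and 2 at the start; x along its length. Hexagonal, brown (number 4 pale), 50 mm long, 22 mm across flats, 26 g; lying flat its centre is 11 mm over the cell floor
- toggle_r1_c (a point): centre of horn toggle 1 of the right (-y) cell, on the cell's floor; x along its length. Hexagonal, brown (number 4 pale), 50 mm long, 22 mm across flats, 26 g; lying flat its centre is 11 mm over the cell floor
- toggle_r2_c (a point): centre of horn toggle 2 of the right (-y) cell, on the cell's floor; x along its length. Hexagonal, brown (number 4 pale), 50 mm long, 22 mm across flats, 26 g; lying flat its centre is 11 mm over the cell floor
- toggle_r3_c (a point): centre of horn toggle 3 of the right (-y) cell, on the cell's floor; x along its length. Hexagonal, brown (number 4 pale), 50 mm long, 22 mm across flats, 26 g; lying flat its centre is 11 mm over the cell floor
- toggle_r4_c (a point): centre of horn toggle 4 of the right (-y) cell, heaped on top of toggles 1 and 2 at the start; x along its length. Hexagonal, brown (number 4 pale), 50 mm long, 22 mm across flats, 26 g; lying flat its centre is 11 mm over the cell floor
Things that resemble listed ones, but are neither listed nor needed, are in the scene too. Leave any blue look-alike of the part that bears toggle_r3_c alone.

How it is judged:
On the way, in this order (a step that is already met when the one before it is completed fails the run):
1. the tamper is picked up, 40 mm or more off its mat, with the bin still heaped (height (world z) of tamper_foot above 0.045 m), for 0.1 s.
2. all toggles of both cells lie level (centres less than 4 mm above a flat-lying one's), while the tamper is still away from its mat (height (world z) of each of toggle_l1_c, toggle_l2_c, toggle_l3_c, toggle_l4_c, toggle_r1_c, toggle_r2_c, toggle_r3_c, toggle_r4_c below 0.021 m and horizontal distance between each of toggle_l1_c, toggle_l2_c, toggle_l3_c, toggle_l4_c and cell_left below 0.06 m and horizontal distance between each of toggle_r1_c, toggle_r2_c, toggle_r3_c, toggle_r4_c and cell_right below 0.06 m and horizontal distance between tamper_foot and mat above 0.08 m), for 0.1 s.
At the end, for the whole second after the job is handed in: All eight toggles lie in one layer in their own cells (centres below 21 mm over the bench; flat is 17 mm); the tamper stands upright (within 0.1 rad), released and at rest, foot centre within 30 mm of the mat's centre; no bystander moved over 25 mm, no toggle pressed by the gripper (height (world z) of each of toggle_l1_c, toggle_l2_c, toggle_l3_c, toggle_l4_c, toggle_r1_c, toggle_r2_c, toggle_r3_c, toggle_r4_c below 0.021 m and horizontal distance between each of toggle_l1_c, toggle_l2_c, toggle_l3_c, toggle_l4_c and cell_left below 0.06 m and horizontal distance between each of toggle_r1_c, toggle_r2_c, toggle_r3_c, toggle_r4_c and cell_right below 0.06 m and horizontal distance between tamper_foot and mat below 0.03 m and height (world z) of tamper_foot below 0.008 m and angle between tamper_foot's own z axis and vertical below 0.1 rad and linear speed of tamper below 0.02 m/s); the robot touches nothing.
It fails at once if a bystander (cone, jar, puck, awl or glue bottle) is shifted by more than 25 mm (distance of any of cone_c, jar_c, puck_c, awl_c, glue_c from where it was at the start of the episode above 0.025 m).
It fails at once if the gripper or arm presses on a toggle itself (over 1 N) (contact force between any of the fingers, the arm and toggle_l1 above 1 N or contact force between any of the fingers, the arm and toggle_l2 above 1 N or contact force between any of the fingers, the arm and toggle_l3 above 1 N or contact force between any of the fingers, the arm and toggle_l4 above 1 N or contact force between any of the fingers, the arm and toggle_r1 above 1 N or contact force between any of the fingers, the arm and toggle_r2 above 1 N or contact force between any of the fingers, the arm and toggle_r3 above 1 N or contact force between any of the fingers, the arm and toggle_r4 above 1 N).
It also fails if it takes over 67 s, if anything falls off the work surface, if the arm or the gripper's body presses on something with over 40 N, if the wrist force passes 120 N, or if a joint passes its speed limit or range.

## Working session

There is one attempt and no reset: what is moved stays moved. The work goes in short steps, Python scripts to look and compute and a tool call to move; the robot and the scene stay as the last step left them, time stands still between calls to the robot, and variables do not carry over. Pictures are saved under pics/ and viewed, and the job is handed in when it is done.

Besides the shell and the picture viewer there is one more tool, called after "Request:" as a command line: name --argument value ..., lists and objects as JSON in quotes. move_arm: Moves the arm, as the interface text tells. Its arguments: {"type":"object","properties":{"increments":{"type":"string"},"newtons":{"type":"number"}},"required":["increments"]}

```bash
mkdir -p pics; ls
cat > h.py <<'E'
from station import bot, vision
import numpy as np, cv2
def snap(n,f):
    p,d=vision.read_camera(n); cv2.imwrite('pics/%s.png'%f,p[:,:,::-1]); np.savez('pics/%s.npz'%f,p=p,d=d); return p,d
def world(n,d):
    c=vision.calibration(n); h,w=d.shape
    K=np.array([[c['fx'],0,c['cx']],[0,c['fy'],c['cy']],[0,0,1.]])
    v,u=np.mgrid[:h,:w]; pts=np.stack([u,v],-1).reshape(-1,1,2).astype(float)
    s=cv2.undistortPoints(pts,K,np.array([c['k1'],0,0,0.])).reshape(h,w,2)
    X=np.concatenate([s*d[...,None],d[...,None]],-1)
    return (X-np.array(c['t']))@np.array(c['R'])
def proj(n,P):
    c=vision.calibration(n);K=np.array([[c['fx'],0,c['cx']],[0,c['fy'],c['cy']],[0,0,1.]])
    return cv2.projectPoints(np.array(P,float).reshape(-1,1,3),cv2.Rodrigues(np.array(c['R'],float))[0],np.array(c['t'],float),K,np.array([c['k1'],0,0,0.]))[0].reshape(-1,2)
E
python3 - <<'E'
from h import *
print(bot.get_obs())
for n in('scene','top'):
    snap(n,n+'0'); c=vision.calibration(n); print(n,-np.array(c['R']).T@c['t'],c['k1'],c['fx'])
E
```

```text
pics
{'t': 0.0, 'q': array([-1.39605426,  0.47786065,  0.02233581,  1.55646022, -0.01154505,
        1.10931897, -0.08308946]), 'joint_vel': array([-8.99094844e-04,  1.18784906e-03,  5.66041261e-04, -2.78133407e-03,
        1.04046428e-03,  4.44367766e-04, -5.46883070e-05]), 'joint_torque': array([-9.05510260e-04, -5.96457767e+01,  1.60766110e+00, -2.81195319e+01,
        1.25381458e-02,  9.26291279e-03,  6.12314807e-05]), 'eef_pos': array([0.18821392, 0.64759515, 0.23028135]), 'tool_rot': array([-8.40444993e-05,  1.40942395e-01,  9.90017333e-01, -9.56202891e-04]), 'contact_force': array([-0.4026399 , -0.75169427,  0.14100339]), 'torque': array([-0.00193223,  0.00825365, -0.02097306]), 'gripper_width': 0.9981159400541411}
scene [ 0.41049517 -0.32746175  1.2655533 ] -0.0190927923818759 391.61968124885664
top [0.42747104 0.0074793  1.10555116] -0.02082658951333892 414.79316572776037
```

View pics/scene0.png

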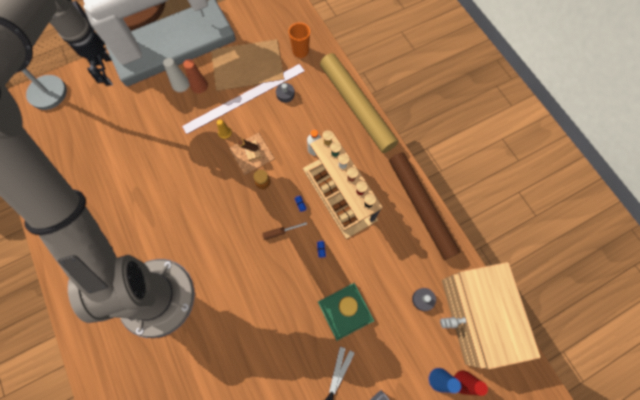

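View pics/top0.png

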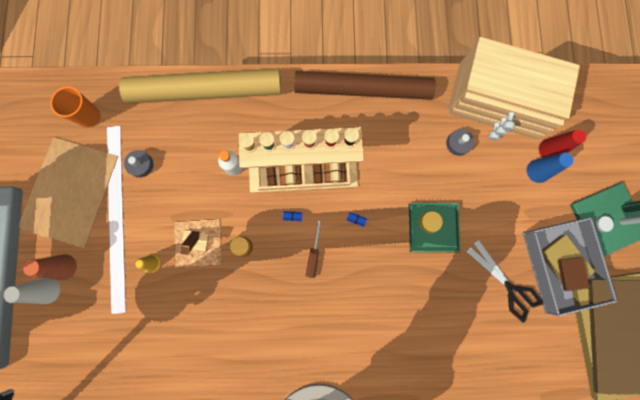

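Top view: the caddy is at about (303,165), the tamper on its mat at (193,242), the cone at (148,263), the jar at (240,246), the glue bottle at (230,162), the awl at (315,250) and the puck in its tray at (432,222). The blue look-alike toggles are at (292,216) and (357,219).

Run:
```python
import cv2
t=cv2.imread('pics/top0.png')
a=cv2.resize(t[210:280,130:260],None,fx=6,fy=6,interpolation=cv2.INTER_CUBIC)
b=cv2.resize(t[125:200,215:375],None,fx=5,fy=5,interpolation=cv2.INTER_CUBIC)
cv2.imwrite('pics/a.png',a);cv2.imwrite('pics/b.png',b)
s=cv2.imread('pics/scene0.png')
cv2.imwrite('pics/c.png',cv2.resize(s[100:260,200:400],None,fx=4,fy=4,interpolation=cv2.INTER_CUBIC)[:600])
```

```text
(no output)
```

View pics/a.png

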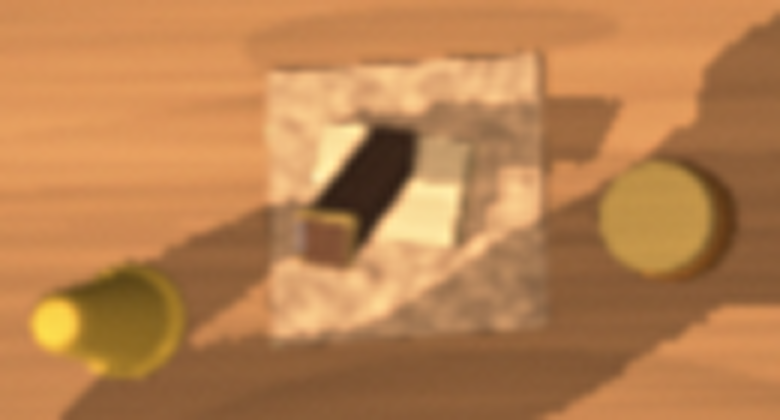

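View pics/b.png

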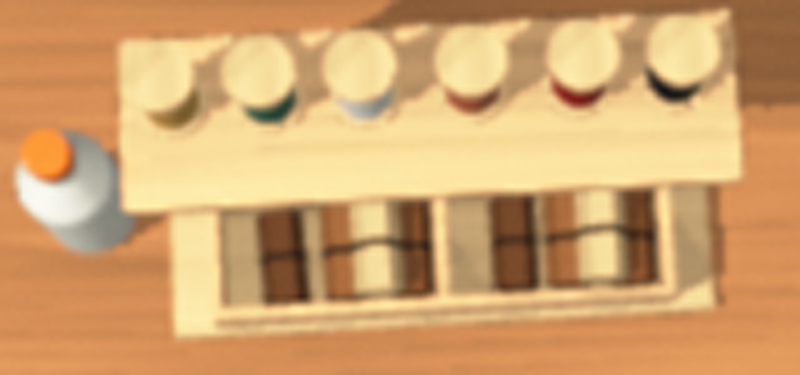

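View pics/c.png

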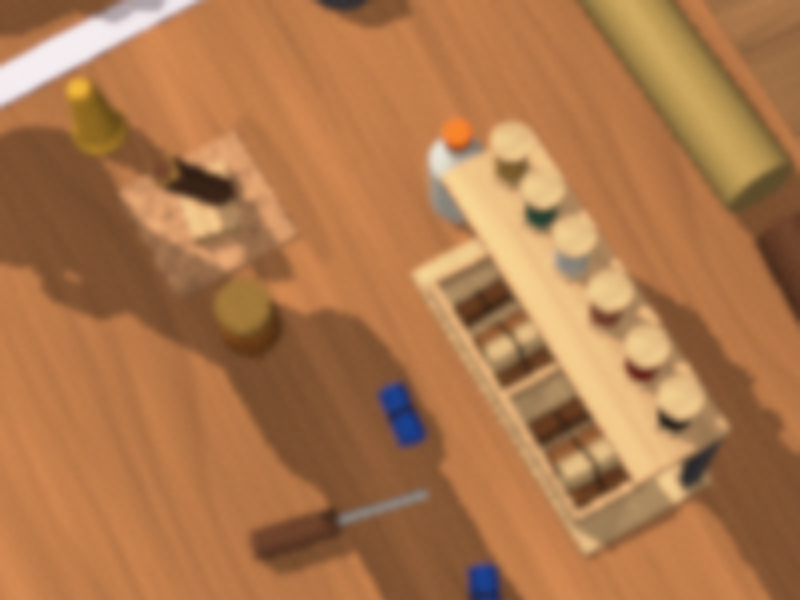

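Run:
```python
from h import *
z=np.load('pics/top0.npz'); W=world('top',z['d']);p=z['p'].astype(int)
Z=W[...,2]
def plane(px,zz):
    c=vision.calibration('top');K=np.array([[c['fx'],0,c['cx']],[0,c['fy'],c['cy']],[0,0,1.]])
    s=cv2.undistortPoints(np.array(px,float).reshape(-1,1,2),K,np.array([c['k1'],0,0,0.])).reshape(-1,2)
    R=np.array(c['R']);o=-R.T@c['t'];r=np.c_[s,np.ones(len(s))]@R
    return o+r*((zz-o[2])/r[:,2])[:,None]
print('bench z', np.median(Z[300:340,200:280]))
# shelf
R=(slice(120,200),slice(225,375));m=(Z[R]>.15)&(Z[R]<.175)
P=W[R][m];print('shelf',m.sum(),np.median(P[:,2]),P.min(0),P.max(0))
for lab in('all',):
    r=cv2.minAreaRect((P[:,:2]*1000).astype(np.float32));print(r,cv2.boxPoints(r).round(1).tolist())
# base plate
m=(Z[R]<.012)&(p[R][...,0]>190); 
# mat
M=plane(np.array([[270,70],[540,55],[548,322],[272,342]])/6+[130,210],.004)*1000
M[:]=plane(np.array([[270,70],[540,55],[548,322],[272,342]])/6+[130-.4,210-.4],.004)*1000
print('mat',M.round(1).tolist(),M.mean(0),[np.linalg.norm(M[i]-M[i-1]) for i in range(4)])
# tamper
R=(slice(215,275),slice(165,230));Q=W[R][Z[R]>.010]*1000
print('foot/tamper n',len(Q),Q.min(0),Q.max(0))
f=W[R][(Z[R]>.013)&(Z[R]<.021)]*1000;print('foot top',len(f),cv2.minAreaRect(f[:,:2].astype(np.float32)))
h=W[R][(Z[R]>.03)]*1000
for a in range(20,110,10):
    q=h[(h[:,2]>a)&(h[:,2]<=a+10)]
    if len(q):print(a,len(q),q.mean(0).round(1))
np.set_printoptions(linewidth=250)
print((Z[222:256,178:212]*1000).round().astype(int))
# toggles, bin
print((Z[162:190:1,255:362:2]*1000).round().astype(int))
for n,(u,v) in dict(cone=(148,263),jar=(240,246),glue=(228,157),awl=(315,250),puck=(432,222)).items(): print(n,(W[v,u]*1000).round())
```

```text
bench z -0.0005662100174369756
shelf 3144 0.16295098559766746 [ 0.64483205 -0.11523956  0.15111243] [0.73849111 0.17784987 0.174325  ]
((691.6650390625, 30.879409790039062), (83.28402709960938, 290.7498779296875), 2.5137760639190674) [[643.7000122070312, 174.3000030517578], [656.4000244140625, -116.19999694824219], [739.5999755859375, -112.5], [726.9000244140625, 177.89999389648438]]
mat [[535.9, 370.2, 4.0], [540.9, 251.4, 4.0], [423.9, 245.8, 4.0], [417.2, 365.4, 4.0]] [479.46535973 308.2178287    4.        ] [np.float64(118.82820592353434), np.float64(118.93768649001103), np.float64(117.05233423140014), np.float64(119.78676663650491)]
foot/tamper n 543 [427.47103954   7.47930143  10.23995379] [ 511.35863541  346.004721   1105.5511605 ]
foot top 220 ((484.0984802246094, 313.9298400878906), (63.84470748901367, 45.57126998901367), 81.05538940429688)
30 26 [498.  308.   34.7]
40 32 [490.9 308.2  45. ]
50 30 [484.  309.5  55.5]
60 32 [480.8 310.8  65. ]
70 26 [473.1 311.6  75.1]
80 59 [462.  315.5  85.5]
90 71 [462.3 317.4  93.8]
[[ 5  5  4 ...  1  5  3]
 [ 4  5  3 ...  6  4  2]
 [ 2  3  4 ...  1  3  3]
 ...
 [ 3 85 87 ...  5 -4  5]
 [ 3  2  2 ...  1  2  6]
 [ 6  1  4 ...  4  3  9]]
[[ 162  165  163 ...    0    0    2]
 [ 163  161 1106 ...   -1   -1    3]
 [ 162  163  161 ...   -2    1    1]
 ...
 [   6   34   35 ...    0    2    3]
 [   5   34   34 ...    0    5   -3]
 [   7    5   23 ...    3    3    2]]
cone [428. 414.  60.]
jar [466. 186.  66.]
glue [679. 208. 122.]
awl [454.  -1.  21.]
puck [ 522. -309.   28.]
```

Request:
move_arm --increments "0.5 28 -40 0 0 0 0.02; 0.5 28 -40 0 0 0 0.02; 0.5 28 -40 0 0 0 0.02; 0.5 28 -40 0 0 0 0.02; 0.5 28 -40 0 0 0 0.02; 0.5 28 -40 0 0 0 0.02; 0.5 28 -40 0 -0.02 -0.12 0; 0.5 28 -40 0 -0.02 -0.12 0" --newtons 80

```text
t: 1.1
eef_pos: [0.4136, 0.3264, 0.2313]
tool_rot: [0.123, 0.081, 0.989, -0.01]
contact_force: [-0.1, -0.2, 0.2]
gripper_width: 0.502
```

Run:
```python
from h import *
o=bot.get_obs(); print(o)
```

```text
{'t': 1.1, 'q': array([-1.05932445,  0.15836456,  0.15164768,  2.03429229,  0.2584396 ,
        0.84886461,  0.33441689]), 'joint_vel': array([-0.10968402, -0.36934876,  0.28796387,  0.62428277,  1.18495929,
       -0.63080301, -0.58821289]), 'joint_torque': array([  0.78921508, -33.76450539,   0.3712733 , -27.75429547,
        -0.97538386,   0.50085174,   0.88305859]), 'eef_pos': array([0.41362027, 0.32643432, 0.23131549]), 'tool_rot': array([ 0.12268229,  0.08127567,  0.98905865, -0.01031013]), 'contact_force': array([-0.14673566, -0.24713176,  0.24362591]), 'torque': array([ 0.03409538,  0.22082468, -0.0128754 ]), 'gripper_width': 0.5024462914355297}
```

Request:
move_arm --increments "0.5 0 0 0 -0.02 -0.12 0; 0.5 0 0 0 -0.02 -0.12 0; 0.5 0 0 0 -0.02 -0.12 0; 0.5 0 0 0 -0.015 -0.10 0; 0.5 0 0 0 0 0 0; 0.5 0 0 0 0 0 0; 0.5 0 0 0 0 0 0; 0.5 0 0 0 0 0 0"

```text
t: 2.1
eef_pos: [0.413, 0.3279, 0.2317]
tool_rot: [0.346, 0.077, 0.935, -0.028]
contact_force: [-0.3, 0.3, 0.8]
gripper_width: 0.5
```

```bash
cat > st.py <<'E'
from h import *
from scipy.spatial.transform import Rotation as Ro
def st():
    o=bot.get_obs(); w=o['tool_rot']; R=Ro.from_quat([w[1],w[2],w[3],w[0]]).as_matrix()
    print('t',o['t'],'q',o['q'].round(2),'pos',(o['eef_pos']*1000).round(1),'z',R[:,2].round(3),'y',R[:,1].round(3),'grasp',((o['eef_pos']-.019*R[:,2])*1000).round(1),'tilt',np.degrees(np.arccos(-R[2,2])).round(1),'F',o['contact_force'].round(1),'w',o['gripper_width'])
    return o,R
if __name__=='__main__': st()
E
python3 st.py
```

```text
t 2.1 q [-1.34  0.15  0.14  2.23  0.96  0.86 -0.49] pos [413.  327.9 231.7] z [ 0.642 -0.106 -0.759] y [0.164 0.986 0.001] grasp [400.8 330.  246.1] tilt 40.6 F [-0.3  0.3  0.8] w 0.4998138186474258
```

Request:
move_arm --increments "0.5 3 -1 -20 0 0 0; 0.5 3 -1 -20 0 0 0; 0.5 3 -1 -20 0 0 0; 0.5 3 -1 -20 0 0 0; 0.5 3 -1 -20 0 0 0; 0.5 0 0 -17 0 0 0; 0.5 0 0 0 0 0 0; 0.5 0 0 0 0 0 0"

```text
t: 3.1
eef_pos: [0.4277, 0.3234, 0.1149]
tool_rot: [0.346, 0.077, 0.935, -0.028]
contact_force: [0.1, 0.3, 0.2]
gripper_width: 0.497
```

Run:
```python
from st import *
st(); p,d=snap('top','top1')
cv2.imwrite('pics/a1.png',cv2.resize(p[190:290,130:260,::-1],None,fx=6,fy=6,interpolation=cv2.INTER_CUBIC))
```

```text
t 3.1 q [-1.33  0.4   0.18  2.31  1.24  0.66 -0.86] pos [427.7 323.4 114.9] z [ 0.643 -0.106 -0.759] y [0.163 0.987 0.001] grasp [415.5 325.4 129.3] tilt 40.7 F [0.1 0.3 0.2] w 0.496813126770289
```

View pics/a1.png

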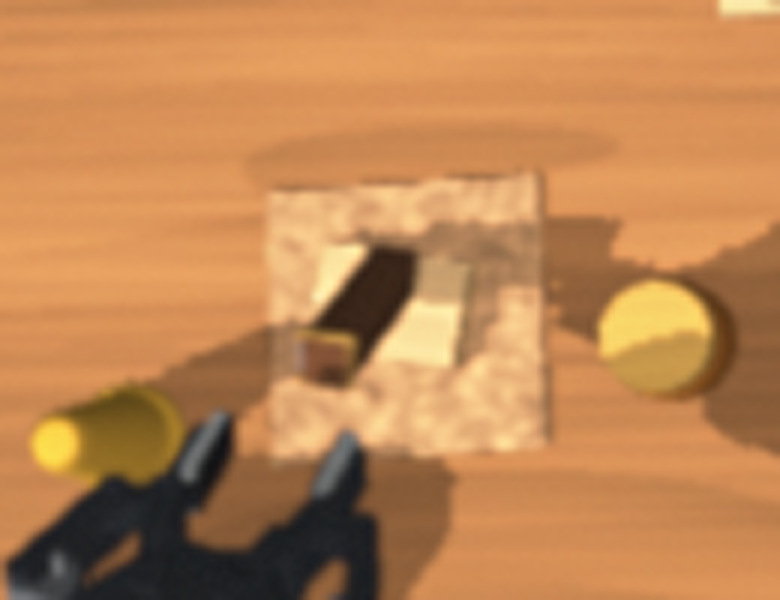

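The fingers at crop (205,445) and (340,465) straddle the line of the handle, with its end at (325,355). The cone and jar are clear. I'll advance along the tool axis.

Request:
move_arm --increments "0.5 12 -2 -14 0 0 0; 0.5 12 -2 -14 0 0 0; 0.5 12 -2 -14 0 0 0; 0.5 12 -2 -14 0 0 0; 0.5 10 -2 -12 0 0 0; 0.5 0 0 0 0 0 0; 0.5 0 0 0 0 0 0; 0.5 0 0 0 0 0 0"

```text
t: 4.15
eef_pos: [0.4852, 0.3138, 0.0469]
tool_rot: [0.346, 0.076, 0.935, -0.028]
contact_force: [-0.3, 0.1, 0.6]
gripper_width: 0.497
```

Run:
```python
from st import *
st(); p,d=snap('top','top2')
cv2.imwrite('pics/a2.png',cv2.resize(p[190:290,130:260,::-1],None,fx=6,fy=6,interpolation=cv2.INTER_CUBIC))
```

```text
t 4.15 q [-1.24  0.59  0.24  2.27  1.53  0.53 -1.1 ] pos [485.2 313.8  46.9] z [ 0.643 -0.105 -0.759] y [0.162 0.987 0.001] grasp [472.9 315.8  61.4] tilt 40.6 F [-0.3  0.1  0.6] w 0.49740349907352377
```

View pics/a2.png

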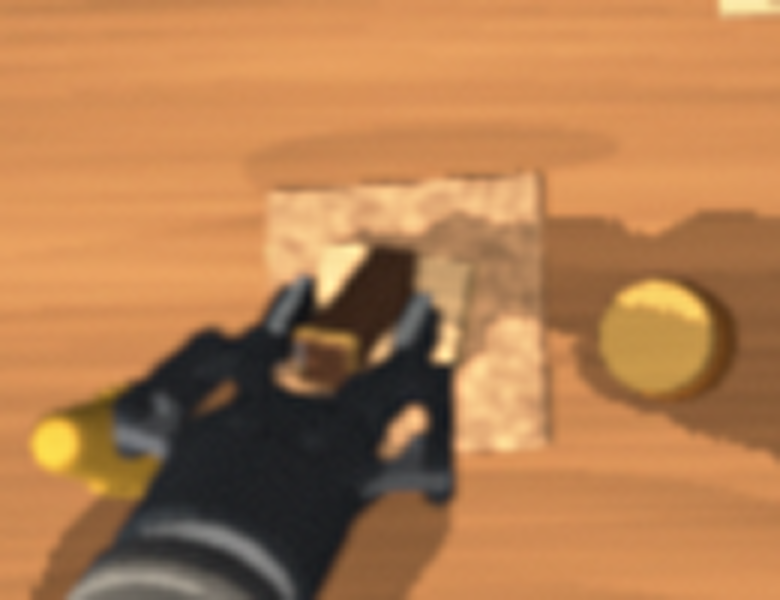

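The handle sits between the pads, at crop (350,330), so I'll close and lift.

Request:
move_arm --increments "0.3 0 0 0 0 0 0; 0.1 0 0 0 0 0 0; 0 0 0 0 0 0 0; 0 0 0 0 0 0 0; 0 0 0 0 0 0 0; 0 0 0 10 0 0 0; 0 0 0 20 0 0 0; 0 0 0 20 0 0 0" --newtons 100

```text
t: 5.2
eef_pos: [0.4846, 0.3127, 0.0959]
tool_rot: [0.345, 0.076, 0.935, -0.029]
contact_force: [-0.1, 1.0, -3.0]
gripper_width: 0.244
```

Run:
```python
from st import *
st(); p,d=snap('top','top3')
cv2.imwrite('pics/a3.png',cv2.resize(p[190:290,130:260,::-1],None,fx=6,fy=6,interpolation=cv2.INTER_CUBIC))
p,d=snap('scene','scene3')
cv2.imwrite('pics/c3.png',cv2.resize(p[90:215,190:340,::-1],None,fx=5,fy=4.8,interpolation=cv2.INTER_CUBIC))
```

```text
t 5.2 q [-1.25  0.47  0.25  2.26  1.35  0.55 -0.87] pos [484.6 312.7  95.9] z [ 0.641 -0.107 -0.76 ] y [ 0.162  0.987 -0.001] grasp [472.4 314.7 110.4] tilt 40.5 F [-0.1  1.  -3. ] w 0.24421802366503326
```

View pics/a3.png

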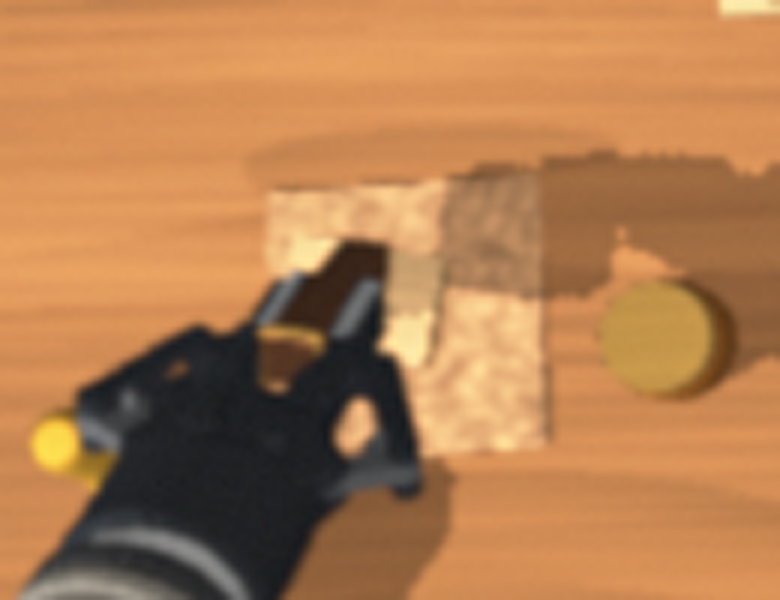

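View pics/c3.png

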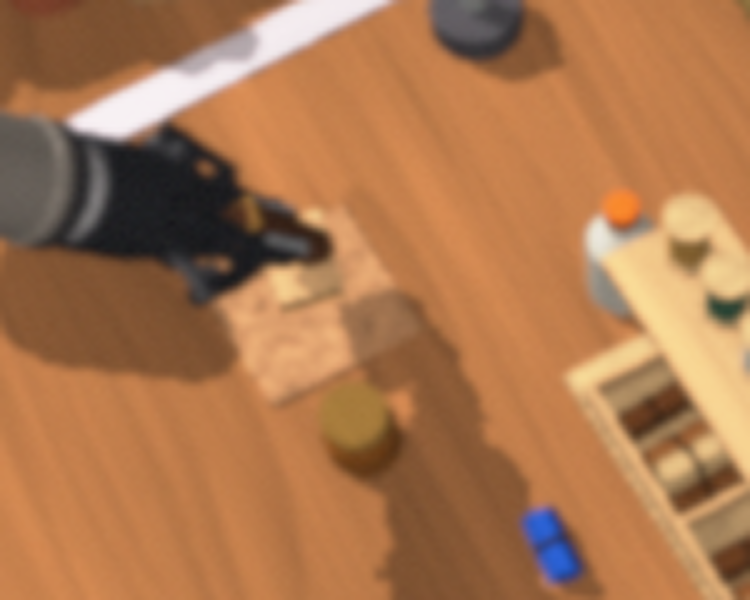

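Run:
```python
from h import *
W=world('top',np.load('pics/top0.npz')['d']); p=np.load('pics/top0.npz')['p'].astype(int)
o=np.array([654.7,29.3]);a=np.radians(2.5);E=np.array([[np.cos(a),np.sin(a)],[-np.sin(a),np.cos(a)]])
V=W*1000; L=V.copy(); L[...,:2]=(V[...,:2]-o)@E.T
x,y,z=L[...,0],L[...,1],L[...,2]
m=(x>-28)&(x<-6)&(abs(y)<125)&(z<70)
# profile in y
for yy in range(-126,128,6):
    k=m&(y>=yy)&(y<yy+6)&(x>-26)&(x<-8)
    if k.sum(): print(yy+3,k.sum(),np.median(z[k]).round(1),p[k].mean(0).round(0))
# verify pose: rim front wall x -34..-29, z 34
k=(z>30)&(z<40)&(x<-20)&(x>-45)&(abs(y)<110); print('rim x',x[k].mean(),z[k].mean(), np.polyfit(y[k],x[k],1))
k=(z>30)&(z<40)&(x<-12)&(x>-26)&(abs(y)<10); print('mid wall y',y[k].mean())
```

```text
-123 5 33.5 [237. 199. 138.]
-117 21 26.8 [209. 172. 118.]
-111 13 24.5 [107.  69.  40.]
-105 13 27.2 [127.  79.  45.]
-99 14 27.3 [119.  84.  53.]
-93 17 34.8 [170. 140.  97.]
-87 22 41.4 [229. 203. 143.]
-81 20 42.2 [224. 197. 138.]
-75 16 34.5 [205. 170. 117.]
-69 19 28.4 [172. 117.  71.]
-63 16 27.5 [157. 100.  58.]
-57 13 18.7 [157. 110.  69.]
-51 13 18.2 [133. 103.  70.]
-45 19 27.1 [110.  71.  43.]
-39 14 27.0 [126.  81.  49.]
-33 16 27.3 [117.  75.  44.]
-27 17 16.7 [146. 110.  74.]
-21 13 6.7 [187. 154. 108.]
-15 10 6.8 [182. 151. 106.]
-9 10 5.5 [182. 151. 106.]
-3 15 28.5 [227. 190. 132.]
3 16 20.2 [188. 148. 101.]
9 15 26.1 [127.  84.  51.]
15 15 27.1 [122.  78.  47.]
21 20 29.2 [135. 104.  69.]
27 17 39.4 [199. 168. 117.]
33 18 40.6 [228. 201. 142.]
39 21 39.6 [226. 198. 138.]
45 16 30.0 [186. 143.  94.]
51 11 28.3 [165. 106.  61.]
57 14 25.3 [163. 108.  64.]
63 13 11.1 [178. 136.  91.]
69 16 6.9 [165. 134.  93.]
75 16 24.2 [96. 63. 39.]
81 15 28.0 [122.  77.  45.]
87 20 27.6 [119.  75.  44.]
93 8 20.8 [123.  87.  56.]
99 9 5.6 [178. 144. 100.]
105 14 5.9 [205. 171. 120.]
111 15 4.0 [204. 169. 118.]
117 21 25.6 [215. 179. 124.]
123 6 33.1 [252. 229. 162.]
rim x -29.86977864405979 34.13556775542269 [-3.86469340e-03 -2.98841528e+01]
mid wall y -0.9294837712942179
```

Request:
move_arm --increments "0 0 0 50 0 0 0; 0 14 -50 0 0 0 0; 0 14 -50 0 0 0 0.07; 0 14 -50 0 0 0 0.07; 0 14 -50 0 0 0 0.066; 0 15 -46 0 0 0 0; 0 0 0 0 0 0 0; 0 0 0 0 0 0 0"

```text
t: 6.3
eef_pos: [0.5481, 0.1029, 0.1434]
tool_rot: [0.345, 0.004, 0.939, -0.002]
contact_force: [-0.1, 0.2, -3.2]
gripper_width: 0.246
```

Run:
```python
from st import *
st(); p,d=snap('top','top4')
cv2.imwrite('pics/a4.png',cv2.resize(p[120:260,210:370,::-1],None,fx=4,fy=4,interpolation=cv2.INTER_CUBIC))
W=world('top',d)*1000; R=(slice(150,260),slice(240,330))
# foot visible pts
q=W[R].reshape(-1,3); c=p[R].reshape(-1,3).astype(int)
k=(q[:,2]>85)&(q[:,2]<130)&(q[:,0]>500)&(c[:,0]>120)&(q[:,0]<600)
print(k.sum(),np.median(q[k],0),cv2.minAreaRect(q[k][:,:2].astype(np.float32)))
np.set_printoptions(suppress=True);print(q[k].min(0),q[k].max(0))
```

```text
t 6.3 q [-0.6   0.24  0.14  2.43  2.12  0.32 -0.97] pos [548.1 102.9 143.4] z [ 0.648 -0.006 -0.762] y [ 0.008  1.    -0.001] grasp [535.8 103.  157.9] tilt 40.4 F [-0.1  0.2 -3.2] w 0.24607457239739602
140 [560.76513158  82.7751575  114.85744978] ((556.48193359375, 101.68742370605469), (66.29708099365234, 33.244537353515625), 81.39028930664062)
[536.05929856  70.6284325  110.52631184] [572.52144018 133.49315225 123.7512304 ]
```

View pics/a4.png

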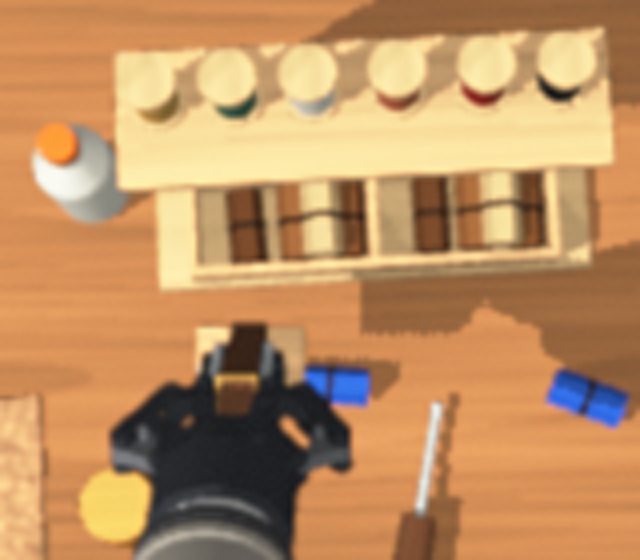

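Request:
move_arm --increments "0 2 -9 0 0 0 0.052; 0 2 -9 -10 0 0 0; 0 2 -9 -10 0 0 0; 0 2 -9 -10 0 0 0; 0 0 0 -8 0 0 0; 0 0 0 0 0 0 0; 0 0 0 0 0 0 0; 0 0 0 0 0 0 0"

```text
t: 7.35
eef_pos: [0.557, 0.0685, 0.107]
tool_rot: [0.346, -0.022, 0.938, 0.008]
contact_force: [0.4, -0.2, -3.7]
gripper_width: 0.245
```

Run:
```python
from st import *
st(); p,d=snap('top','top5')
cv2.imwrite('pics/a5.png',cv2.resize(p[120:260,210:370,::-1],None,fx=5,fy=4.2,interpolation=cv2.INTER_CUBIC))
W=world('top',d)*1000; R=(slice(150,260),slice(240,330))
q=W[R].reshape(-1,3); c=p[R].reshape(-1,3).astype(int)
k=(q[:,2]>50)&(q[:,2]<84)&(q[:,0]>500)&(q[:,0]<590)&(c[:,0]>120)
print(k.sum(),np.median(q[k],0),q[k].min(0),q[k].max(0))
```

```text
t 7.35 q [-0.12  0.35 -0.25  2.43  2.43  0.42 -1.09] pos [557.   68.5 107. ] z [ 0.649  0.03  -0.76 ] y [-0.047  0.999 -0.   ] grasp [544.7  68.  121.5] tilt 40.6 F [ 0.4 -0.2 -3.7] w 0.24458162803065434
120 [569.75832544  48.0873221   78.30085948] [545.30511999  35.7496762   62.3424021 ] [580.04261951 100.43342995  82.45538286]
```

View pics/a5.png

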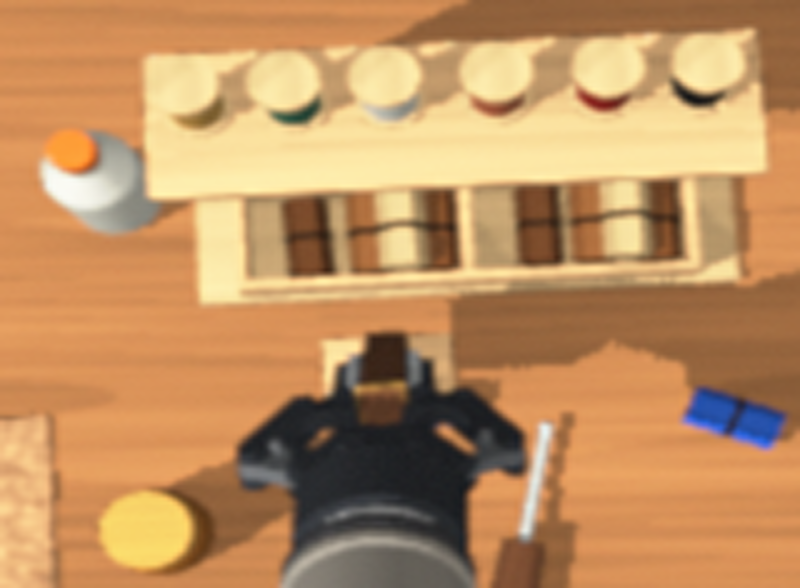

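Request:
move_arm --increments "0 20 1 0 0 0 0; 0 20 1 0 0 0 0; 0 20 1 0 0 0 0; 0 20 0 0 0 0 0; 0 18 0 0 0 0 0; 0 0 0 -8 0 0 0; 0 0 0 -8 0 0 0; 0 0 0 0 0 0 0"

```text
t: 8.4
eef_pos: [0.6532, 0.0705, 0.089]
tool_rot: [0.345, -0.021, 0.938, 0.008]
contact_force: [-0.4, 1.3, -3.7]
gripper_width: 0.243
```

Run:
```python
from st import *
st(); p,d=snap('top','top6')
cv2.imwrite('pics/a6.png',cv2.resize(p[120:240,210:370,::-1],None,fx=5,fy=5,interpolation=cv2.INTER_CUBIC))
p,d=snap('scene','scene6')
cv2.imwrite('pics/c6.png',cv2.resize(p[110:250,260:400,::-1],None,fx=4,fy=4,interpolation=cv2.INTER_CUBIC))
```

```text
t 8.4 q [-0.11  0.48 -0.19  2.23  2.43  0.34 -1.01] pos [653.2  70.5  89. ] z [ 0.647  0.029 -0.762] y [-0.046  0.999 -0.001] grasp [640.9  69.9 103.4] tilt 40.3 F [-0.4  1.3 -3.7] w 0.24343076607494468
```

View pics/a6.png

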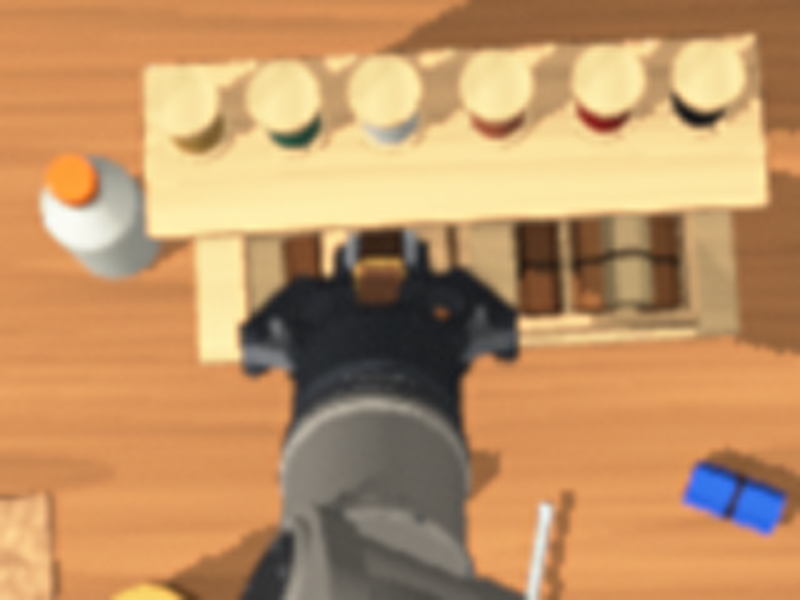

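View pics/c6.png

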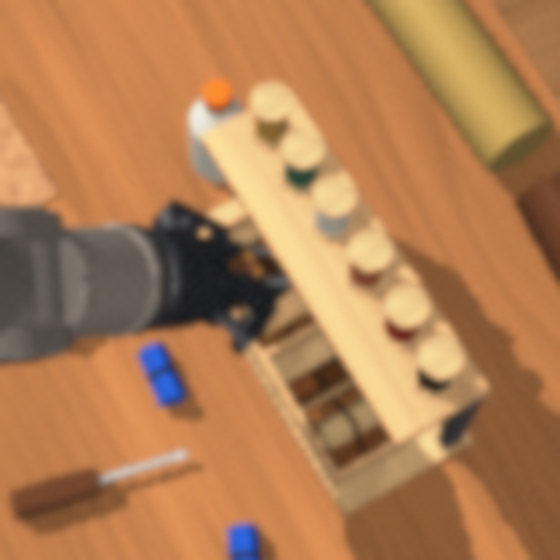

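Request:
move_arm --increments "0 3 1 0 0 0 0; 0 0 0 -3 0 0 0; 0 0 0 -3 0 0 0; 0 0 0 -3 0 0 0; 0 0 0 -2 0 0 0; 0 0 0 -2 0 0 0; 0 0 0 -1 0 0 0; 0 0 0 0 0 0 0"

```text
t: 9.5
eef_pos: [0.6579, 0.0715, 0.0766]
tool_rot: [0.346, -0.021, 0.938, 0.008]
contact_force: [0.3, 0.3, -2.8]
gripper_width: 0.244
```

```bash
python3 st.py
```

```text
t 9.5 q [-0.1   0.51 -0.21  2.23  2.45  0.37 -1.03] pos [657.9  71.5  76.6] z [ 0.649  0.029 -0.76 ] y [-0.045  0.999 -0.   ] grasp [645.6  70.9  91. ] tilt 40.5 F [ 0.3  0.3 -2.8] w 0.24440870051907482
```

Request:
move_arm --increments "0 0 0 -1 0 0 0; 0 0 0 -1 0 0 0; 0 0 0 -1 0 0 0; 0 0 0 -1 0 0 0; 0 0 0 -1 0 0 0; 0 0 0 0 0 0 0; 0 0 0 0 0 0 0; 0 0 0 0 0 0 0"

```text
t: 10.5
eef_pos: [0.6577, 0.0711, 0.0713]
tool_rot: [0.346, -0.021, 0.938, 0.007]
contact_force: [0.1, 1.4, -3.3]
gripper_width: 0.242
```

```bash
python3 st.py
```

```text
t 10.5 q [-0.09  0.52 -0.22  2.23  2.46  0.39 -1.04] pos [657.7  71.1  71.3] z [ 0.649  0.028 -0.761] y [-0.045  0.999 -0.001] grasp [645.3  70.6  85.8] tilt 40.5 F [ 0.1  1.4 -3.3] w 0.2422762074007512
```

Request:
move_arm --increments "0 0 0 -1 0 0 0; 0 0 0 -1 0 0 0; 0 0 0 -1 0 0 0; 0 0 0 -1 0 0 0; 0 0 0 0 0 0 0; 0 0 0 0 0 0 0; 0 0 0 0 0 0 0; 0 0 0 0 0 0 0"

```text
t: 11.5
eef_pos: [0.6597, 0.0714, 0.0706]
tool_rot: [0.349, -0.021, 0.937, 0.007]
contact_force: [-8.6, -1.0, 18.5]
gripper_width: 0.245
```

Run:
```python
from st import *
st(); p,d=snap('top','top7')
cv2.imwrite('pics/a7.png',cv2.resize(p[150:210,240:330,::-1],None,fx=8,fy=8,interpolation=cv2.INTER_CUBIC))
```

```text
t 11.5 q [-0.09  0.53 -0.23  2.23  2.47  0.4  -1.05] pos [659.7  71.4  70.6] z [ 0.654  0.028 -0.756] y [-0.045  0.999 -0.001] grasp [647.3  70.9  85. ] tilt 40.9 F [-8.6 -1.  18.5] w 0.24526073168242402
```

View pics/a7.png

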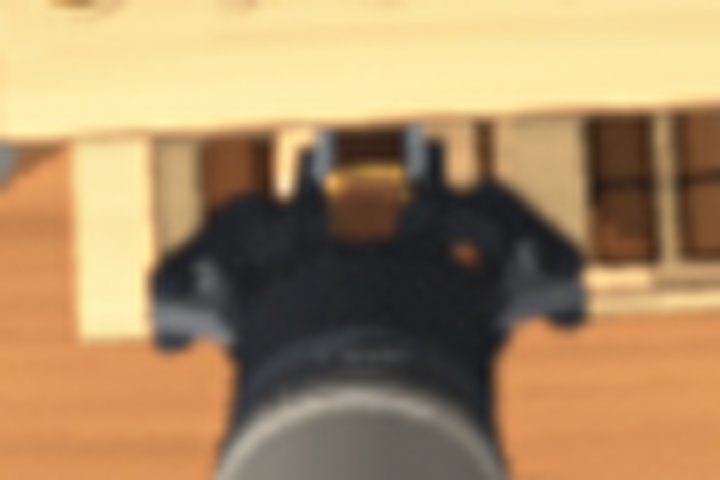

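Request:
move_arm --increments "0 0 0 8 0 0 0; 0 0 0 16 0 0 0; 0 0 0 16 0 0 0; 0 1 -30 0 0 0 0; 0 2 -30 0 0 0 0; 0 1 -30 0 0 0 0; 0 1 -30 0 0 0 0; 0 0 0 0 0 0 0"

```text
t: 12.55
eef_pos: [0.6621, -0.053, 0.1068]
tool_rot: [0.345, -0.018, 0.938, 0.006]
contact_force: [-0.4, 0.6, -3.6]
gripper_width: 0.247
```

```bash
cat > prof.py <<'E'
from st import *
import sys
def prof(f,lo,hi):
    z=np.load('pics/%s.npz'%f);W=world('top',z['d']); p=z['p'].astype(int)
    o=np.array([655.2,29.3]);a=np.radians(2.5);E=np.array([[np.cos(a),np.sin(a)],[-np.sin(a),np.cos(a)]])
    L=W*1000; L[...,:2]=(L[...,:2]-o)@E.T
    x,y,z=L[...,0],L[...,1],L[...,2]
    for yy in range(lo,hi,6):
        k=(y>=yy)&(y<yy+6)&(x>-26)&(x<-8)&(z<300)
        if k.sum(): print(yy+3,k.sum(),np.median(z[k]).round(1),z[k].max().round(1),p[k].mean(0).round(0))
E
python3 - <<'E'
from prof import *
st(); p,d=snap('top','top8')
cv2.imwrite('pics/a8.png',cv2.resize(p[120:220,215:375,::-1],None,fx=5,fy=5,interpolation=cv2.INTER_CUBIC))
prof('top8',0,120)
E
```

```text
t 12.55 q [ 0.26  0.46 -0.32  2.2   2.72  0.23 -1.05] pos [662.1 -53.  106.8] z [ 0.648  0.024 -0.761] y [-0.039  0.999 -0.001] grasp [649.8 -53.5 121.3] tilt 40.4 F [-0.4  0.6 -3.6] w 0.2469665000382717
3 15 22.7 35.6 [183. 141.  95.]
9 18 25.0 29.6 [143.  98.  61.]
15 16 27.0 31.0 [153. 100.  60.]
21 18 25.6 29.4 [141.  93.  55.]
27 16 18.2 24.2 [144. 115.  78.]
33 15 26.1 31.7 [199. 167. 117.]
39 15 27.6 30.1 [231. 206. 146.]
45 19 25.0 31.4 [231. 203. 143.]
51 12 19.5 23.7 [178. 144.  98.]
57 15 22.9 30.0 [139.  98.  61.]
63 20 28.7 32.0 [172. 114.  67.]
69 17 27.3 31.2 [166. 108.  64.]
75 16 21.2 25.8 [130.  87.  54.]
81 15 22.7 30.5 [87. 56. 34.]
87 19 27.0 32.8 [122.  76.  45.]
93 15 27.5 30.7 [120.  74.  43.]
99 13 22.9 29.8 [125.  87.  56.]
105 10 5.4 8.9 [204. 168. 118.]
111 15 5.4 8.1 [208. 173. 121.]
117 19 23.9 37.9 [215. 179. 124.]
```

View pics/a8.png

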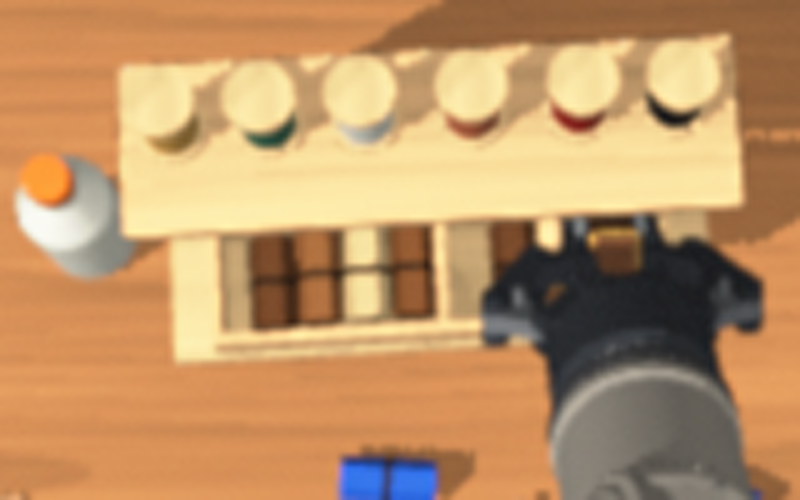

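The left cell is level: its tops are at 27–28 mm, with the pale toggle at crop (365,285). Now the right cell.

```bash
python3 st.py
```

```text
t 12.6 q [ 0.26  0.46 -0.32  2.2   2.72  0.23 -1.05] pos [662.1 -50.4 106.9] z [ 0.648  0.027 -0.761] y [-0.042  0.999 -0.   ] grasp [649.8 -50.9 121.4] tilt 40.4 F [-1.1  0.7 -4.3] w 0.24451354312557416
```

Request:
move_arm --increments "0 0 1 0 0 0 0; 0 0 0 -8 0 0 0; 0 0 0 -8 0 0 0; 0 0 0 -2 0 0 0; 0 0 0 -2 0 0 0; 0 0 0 0 0 0 0; 0 0 0 0 0 0 0; 0 0 0 0 0 0 0"

```text
t: 13.6
eef_pos: [0.663, -0.0475, 0.0879]
tool_rot: [0.346, -0.021, 0.938, 0.008]
contact_force: [-0.0, 0.4, -3.4]
gripper_width: 0.246
```

```bash
python3 st.py
```

```text
t 13.6 q [ 0.27  0.51 -0.34  2.21  2.74  0.28 -1.06] pos [663.  -47.5  87.9] z [ 0.649  0.029 -0.76 ] y [-0.045  0.999 -0.001] grasp [650.7 -48.1 102.3] tilt 40.5 F [-0.   0.4 -3.4] w 0.24627296614326238
```

Request:
move_arm --increments "0 -1 0 -2 0 0 0; 0 0 0 -2 0 0 0; 0 0 0 -2 0 0 0; 0 0 0 -2 0 0 0; 0 0 0 -2 0 0 0; 0 0 0 -2 0 0 0; 0 0 0 0 0 0 0; 0 0 0 0 0 0 0"

```text
t: 14.6
eef_pos: [0.6618, -0.0478, 0.0754]
tool_rot: [0.346, -0.021, 0.938, 0.007]
contact_force: [0.6, 0.1, -2.6]
gripper_width: 0.245
```

```bash
python3 st.py
```

```text
t 14.6 q [ 0.28  0.53 -0.35  2.21  2.75  0.31 -1.06] pos [661.8 -47.8  75.4] z [ 0.649  0.028 -0.76 ] y [-0.045  0.999 -0.001] grasp [649.4 -48.4  89.9] tilt 40.5 F [ 0.6  0.1 -2.6] w 0.24459554490624877
```

Request:
move_arm --increments "0 0 0 -1 0 0 0; 0 0 0 -1 0 0 0; 0 0 0 -1 0 0 0; 0 0 0 -1 0 0 0; 0 0 0 -1 0 0 0; 0 0 0 -1 0 0 0; 0 0 0 -1 0 0 0; 0 0 0 0 0 0 0"

```text
t: 15.6
eef_pos: [0.6627, -0.0475, 0.0706]
tool_rot: [0.348, -0.022, 0.937, 0.007]
contact_force: [-9.6, 1.8, 16.2]
gripper_width: 0.239
```

```bash
python3 st.py
```

```text
t 15.6 q [ 0.28  0.55 -0.35  2.21  2.76  0.33 -1.07] pos [662.7 -47.5  70.6] z [ 0.652  0.028 -0.758] y [-0.045  0.999 -0.002] grasp [650.4 -48.   85. ] tilt 40.7 F [-9.6  1.8 16.2] w 0.2393493411940921
```

Request:
move_arm --increments "0 0 0 8 0 0 0; 0 0 0 16 0 0 0; 0 0 0 16 0 0 0; 0 -25 0 0 0 0 0; 0 -30 0 0 0 0 0; 0 -30 4 0 0 0 0; 0 0 0 0 0 0 0; 0 0 0 0 0 0 0"

```text
t: 16.6
eef_pos: [0.5777, -0.0438, 0.1095]
tool_rot: [0.347, -0.021, 0.938, 0.007]
contact_force: [-1.0, -0.5, -2.9]
gripper_width: 0.246
```

Run:
```python
from prof import *
st(); p,d=snap('top','top9')
cv2.imwrite('pics/a9.png',cv2.resize(p[120:280,210:370,::-1],None,fx=4,fy=3.7,interpolation=cv2.INTER_CUBIC))
prof('top9',-120,120)
```

```text
t 16.6 q [ 0.35  0.38 -0.42  2.38  2.76  0.32 -1.11] pos [577.7 -43.8 109.5] z [ 0.65   0.028 -0.759] y [-0.044  0.999 -0.001] grasp [565.4 -44.4 123.9] tilt 40.6 F [-1.  -0.5 -2.9] w 0.2459071939805945
-117 22 28.0 34.8 [199. 161. 110.]
-111 14 27.7 29.6 [123.  76.  43.]
-105 14 27.0 31.6 [146.  91.  51.]
-99 16 26.8 29.5 [138.  85.  47.]
-93 20 19.7 28.1 [136.  99.  64.]
-87 15 24.6 30.5 [199. 168. 117.]
-81 16 28.7 30.1 [228. 203. 143.]
-75 16 27.4 29.2 [223. 197. 139.]
-69 19 20.6 28.0 [189. 157. 108.]
-63 14 23.8 29.3 [127.  85.  51.]
-57 14 28.2 30.2 [166. 108.  63.]
-51 14 27.8 31.0 [165. 107.  62.]
-45 21 20.6 30.7 [143.  97.  59.]
-39 14 22.8 27.1 [100.  68.  43.]
-33 15 26.4 32.5 [120.  77.  46.]
-27 17 28.3 31.3 [124.  79.  47.]
-21 19 23.0 31.0 [117.  79.  49.]
-15 12 5.8 9.7 [168. 137.  96.]
-9 10 6.3 8.1 [186. 153. 108.]
-3 14 17.0 36.6 [224. 187. 129.]
3 15 21.6 36.7 [182. 140.  94.]
9 18 25.1 28.1 [143.  98.  61.]
15 17 26.4 33.5 [151.  99.  60.]
21 17 24.6 30.3 [140.  92.  55.]
27 15 18.7 22.6 [143. 113.  77.]
33 14 24.9 29.9 [201. 169. 118.]
39 16 28.1 31.8 [232. 207. 147.]
45 16 26.1 30.8 [230. 203. 142.]
51 14 20.4 24.6 [182. 147. 101.]
57 17 22.7 29.4 [143. 100.  63.]
63 20 27.6 31.2 [171. 112.  67.]
69 16 27.6 30.2 [164. 108.  64.]
75 15 19.3 24.5 [132.  89.  55.]
81 14 23.1 29.2 [85. 54. 33.]
87 20 27.3 29.7 [119.  74.  43.]
93 15 27.0 30.5 [120.  75.  44.]
99 13 21.5 28.5 [124.  87.  55.]
105 9 5.4 7.5 [203. 167. 116.]
111 15 5.4 7.7 [205. 170. 120.]
117 20 24.1 35.7 [215. 179. 124.]
```

View pics/a9.png

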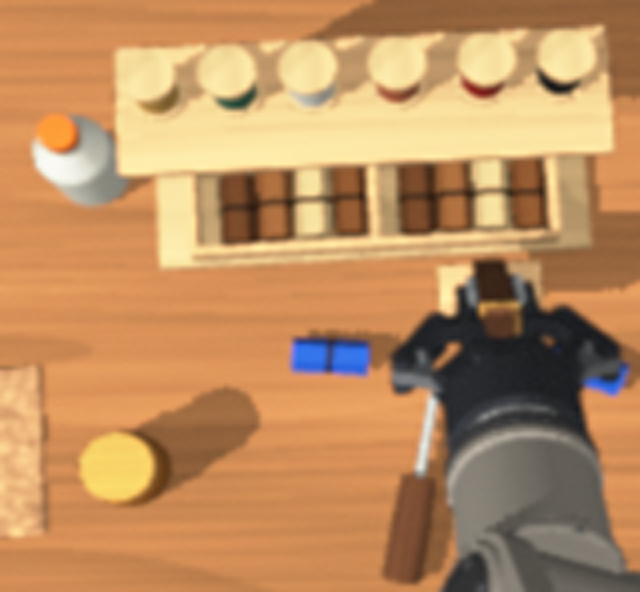

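All eight lie level: the tops in both cells are at 27–28 mm, the pale toggles are at crop (312,200) and (490,190), and nothing else has moved. Now back to the mat.

Request:
move_arm --increments "0 -2 20 18 0 0 0; 0 -1 45 0 0 0 0; 0 -1 45 0 0 0 0; 0 -1 45 0 0 0 -0.05; 0 -1 45 0 0 0 -0.05; 0 -10 40 0 0 0 -0.05; 0 -18 40 0 0 0 -0.05; 0 0 0 0 0 0 0"

```text
t: 17.65
eef_pos: [0.542, 0.2444, 0.1271]
tool_rot: [0.345, 0.069, 0.936, -0.023]
contact_force: [0.5, -0.5, -2.5]
gripper_width: 0.243
```

```bash
python3 st.py
```

```text
t 17.65 q [-0.63  0.39 -0.24  2.25  1.51  0.66 -0.74] pos [542.  244.4 127.1] z [ 0.643 -0.091 -0.761] y [0.146 0.989 0.004] grasp [529.8 246.1 141.5] tilt 40.5 F [ 0.5 -0.5 -2.5] w 0.24339468361140165
```

Request:
move_arm --increments "0 -15 16 0 0 0 0; 0 -15 16 0 0 0 0; 0 -15 16 0 0 0 0; 0 -14 16 0 0 0 0; 0 0 0 -20 0 0 0; 0 0 0 -20 0 0 0; 0 0 0 -16 0 0 0; 0 0 0 0 0 0 0"

```text
t: 18.65
eef_pos: [0.483, 0.3008, 0.0696]
tool_rot: [0.345, 0.072, 0.936, -0.028]
contact_force: [-0.4, -0.4, -3.1]
gripper_width: 0.249
```

Run:
```python
from st import *
st(); p,d=snap('top','top10')
cv2.imwrite('pics/a10.png',cv2.resize(p[190:290,130:260,::-1],None,fx=6,fy=6,interpolation=cv2.INTER_CUBIC))
W=world('top',d)*1000;c=p.astype(int);R=(slice(215,265),slice(170,225))
q=W[R].reshape(-1,3);c=c[R].reshape(-1,3)
k=(q[:,2]>26)&(q[:,2]<48)&(c[:,0]>130);print(k.sum(),np.median(q[k],0),q[k].min(0),q[k].max(0))
st()
```

```text
t 18.65 q [-0.78  0.52 -0.3   2.26  1.54  0.79 -0.98] pos [483.  300.8  69.6] z [ 0.641 -0.101 -0.761] y [ 0.153  0.988 -0.002] grasp [470.9 302.7  84. ] tilt 40.4 F [-0.4 -0.4 -3.1] w 0.2485254624179183
191 [485.80940208 279.26132626  40.17685379] [455.41110988 265.80355768  27.89595335] [507.10478673 331.94660231  47.96926497]
t 18.7 q [-0.78  0.52 -0.3   2.26  1.54  0.79 -0.98] pos [483.5 301.1  70.4] z [ 0.642 -0.101 -0.76 ] y [ 0.154  0.988 -0.001] grasp [471.3 303.   84.9] tilt 40.5 F [ 0.3  0.3 -2.9] w 0.24820662411736716
```

View pics/a10.png

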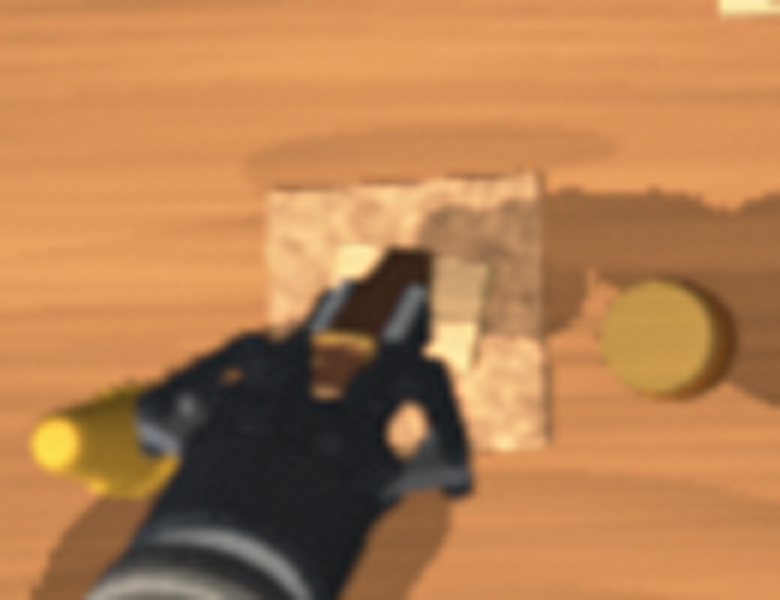

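Request:
move_arm --increments "0 0 6 -5 0 0 0; 0 0 0 -5 0 0 0; 0 0 0 -5 0 0 0; 0 0 0 -3 0 0 0; 0 0 0 -2 0 0 0; 0 0 0 -2 0 0 0; 0 0 0 -1 0 0 0; 0 0 0 0 0 0 0"

```text
t: 19.7
eef_pos: [0.4839, 0.3065, 0.0476]
tool_rot: [0.345, 0.072, 0.935, -0.027]
contact_force: [0.5, -0.9, -3.3]
gripper_width: 0.247
```

```bash
python3 st.py
```

```text
t 19.7 q [-0.79  0.57 -0.29  2.26  1.59  0.8  -1.05] pos [483.9 306.5  47.6] z [ 0.642 -0.101 -0.76 ] y [ 0.154  0.988 -0.   ] grasp [471.8 308.5  62.1] tilt 40.5 F [ 0.5 -0.9 -3.3] w 0.24670548559283956
```

Request:
move_arm --increments "0 0 0 -0.5 0 0 0; 0 0 0 -0.5 0 0 0; 0 0 0 -0.5 0 0 0; 0 0 0 -0.5 0 0 0; 0 0 0 0 0 0 0; 0 0 0 0 0 0 0; 0 0 0 0 0 0 0; 0 0 0 0 0 0 0"

```text
t: 20.7
eef_pos: [0.4839, 0.3067, 0.0466]
tool_rot: [0.346, 0.072, 0.935, -0.027]
contact_force: [-6.2, -1.4, 7.4]
gripper_width: 0.248
```

```bash
python3 st.py
```

```text
t 20.7 q [-0.79  0.58 -0.29  2.26  1.59  0.8  -1.05] pos [483.9 306.7  46.6] z [ 0.643 -0.1   -0.759] y [ 0.154  0.988 -0.   ] grasp [471.7 308.6  61. ] tilt 40.6 F [-6.2 -1.4  7.4] w 0.2481864635119642
```

Request:
move_arm --increments "0.3 0 0 0.5 0 0 0; 0.35 0 0 0 0 0 0; 0.4 0 0 0 0 0 0; 0.5 0 0 0 0 0 0; 0.5 0 0 0 0 0 0; 0.5 0 0 0 0 0 0; 0.5 -6 1 8 0 0 0; 0.5 0 0 0 0 0 0"

```text
t: 21.7
eef_pos: [0.4776, 0.3082, 0.0549]
tool_rot: [0.345, 0.072, 0.935, -0.026]
contact_force: [-0.5, -0.5, 0.4]
gripper_width: 0.495
```

Run:
```python
from st import *
st(); p,d=snap('top','top11')
cv2.imwrite('pics/a11.png',cv2.resize(p[190:290,130:260,::-1],None,fx=6,fy=6,interpolation=cv2.INTER_CUBIC))
```

```text
t 21.7 q [-0.8   0.56 -0.3   2.26  1.57  0.8  -1.03] pos [477.6 308.2  54.9] z [ 0.642 -0.099 -0.76 ] y [0.153 0.988 0.001] grasp [465.4 310.1  69.3] tilt 40.5 F [-0.5 -0.5  0.4] w 0.4954661006935193
```

View pics/a11.png

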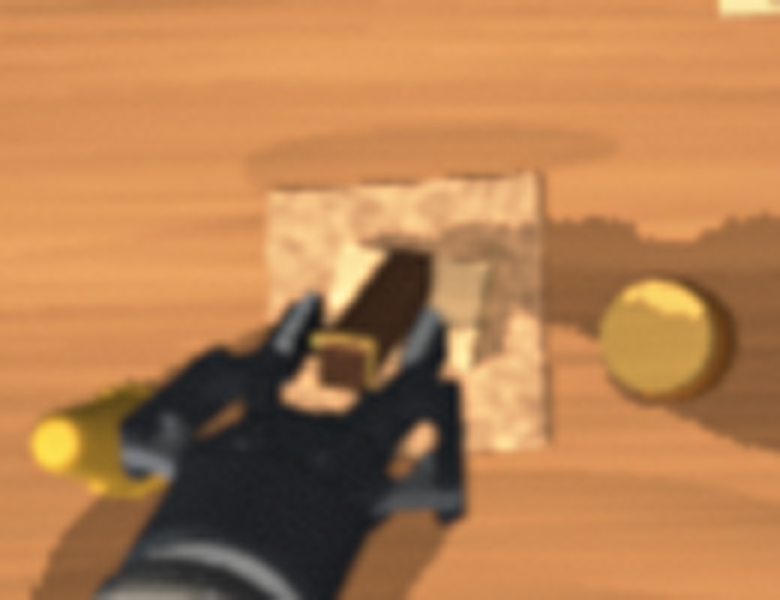

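Released: the handle stands between the open fingers with a gap on either side. I'll back off along the tool axis.

Request:
move_arm --increments "0.5 -13 2 15 0 0 0; 0.5 -13 2 15 0 0 0; 0.5 -13 2 15 0 0 0; 0.5 -13 2 15 0 0 0; 0.5 -13 2 15 0 0 0; 0.5 0 0 40 0 0 0; 0.5 0 0 40 0 0 0; 0.5 0 0 0 0 0 0"

```text
t: 22.75
eef_pos: [0.4137, 0.3189, 0.2123]
tool_rot: [0.347, 0.074, 0.935, -0.025]
contact_force: [0.2, -0.4, -1.0]
gripper_width: 0.505
```

Run:
```python
from prof import *
st(); p,d=snap('top','top12')
cv2.imwrite('pics/a12.png',cv2.resize(p[110:290,130:390,::-1],None,fx=3,fy=3,interpolation=cv2.INTER_CUBIC))
W=world('top',d)*1000;R=(slice(215,275),slice(165,230));Z=W[...,2]
f=W[R][(Z[R]>13)&(Z[R]<21)&(W[R][...,0]>440)];print('foot top',len(f),cv2.minAreaRect(f[:,:2].astype(np.float32)))
h=W[R]; e=(h[...,2]>86)&(h[...,2]<110)&(h[...,0]>430); print('handle end',h[e].mean(0),h[e][:,2].max())
for n,(u,v) in dict(cone=(148,263),jar=(240,246),glue=(228,157),awl=(315,250),puck=(432,222)).items(): print(n,W[v,u].round())
st()
```

```text
t 22.75 q [-0.83  0.2  -0.41  2.24  1.09  0.91 -0.6 ] pos [413.7 318.9 212.3] z [ 0.645 -0.097 -0.758] y [0.154 0.988 0.005] grasp [401.4 320.8 226.7] tilt 40.7 F [ 0.2 -0.4 -1. ] w 0.5052275450705559
foot top 223 ((482.8421936035156, 306.0355529785156), (65.2121353149414, 45.55252456665039), 81.05265808105469)
handle end [459.29408664 309.75253593  91.99534268] 100.2878614496714
cone [428. 416.  56.]
jar [466. 186.  64.]
glue [678. 208. 123.]
awl [454.  -0.  27.]
puck [ 521. -308.   30.]
t 22.8 q [-0.83  0.2  -0.41  2.24  1.09  0.91 -0.6 ] pos [413.3 318.  210.5] z [ 0.643 -0.099 -0.759] y [0.155 0.988 0.003] grasp [401.1 319.9 224.9] tilt 40.6 F [ 0.5  0.1 -0.5] w 0.5021529875144674
```

View pics/a12.png

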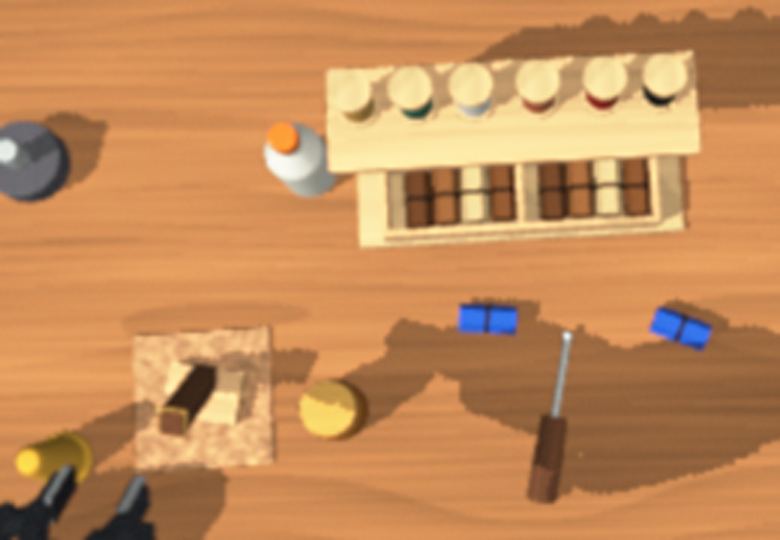

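The tamper stands on the mat at crop (205,395), with its foot centre about 4 mm from the mat's centre. The toggles are level, the bystanders are in place and the gripper is clear, so I'm handing in.

```bash
python3 -c "
from station import bot; print(bot.hand_in())"
```

```text
the job is handed in; nothing more can be done
None
```

The job is done and handed in at about 23 s of the 67 s allowed; the hand-in reports no verdict.

- **What I did:** I gripped the tamper by its handle with the tool leaned back about 40° and lifted it about 49 mm. I pressed once in each cell until it bottomed out at about 20 N, then stood the tamper back on the mat and let go.
- **Toggles:** the last height check showed both cells level, with tops at about 27–28 mm (a flat layer is 28 mm). The shelf hides the rear half of the cells, so only the front half was measured.
- **Tamper:** it stands upright, foot centre about 4 mm from the mat's centre, with the gripper clear of it.
- **Bystanders:** the cone, jar, glue bottle, awl and puck all read within a few mm of where they started.
- **What disagreed:** some sideways moves fell short by up to about 37 mm, the largest while the fourth joint was at its limit. I corrected each one from the measured pose. I also saw no force peak as the toggles slid apart, only when the foot reached the finished layer.

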